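Pin the belt-roller shaft

TASK

Lock the belt roller: take the longest pin from the wooden rack and stand it in the hole in the top of the blue bearing block, so that it rests on the shaft inside. Then swing the crank gently towards the robot until the hidden cross-hole comes round and the pin drops in and stops the shaft (do not strain the crank against it), leave the crank in the middle of the play that remains, and press the pin fully home, its head down on the block. Leave the other pins and the things on the bench alone and do not force anything.

Things in the scene. Friction and masses are not known exactly. Their poses are not given: they have to be found in the camera images.
- block: Blue bearing block of a belt roller on a bench stand, fixed. 62 mm in x, 60 in y, top 110 mm above the bench. Origin on the bench under its middle, z up. Its aluminium base plate, 12 mm thick, spans x -65 to 65, y -75 to 175 mm. Towards +y the shaft carries a black rubber roller (68 mm diameter, y 38 to 138 mm) and an end support (95 mm high); the crank is at -y.
- block_hole (a point): Centre of the mouth of the upright round hole in the block's top, 110 mm above the bench; axes as block. The hole is 13.4 mm in diameter with a 2 mm flared mouth. The shaft's upper surface is 28 mm below the mouth. The pin is home when its 80 mm shank is all below the mouth and its head sits on the block.
- shaft_axis (a point): On the shaft's axis in the block's middle, 62 mm above the bench; axes as block. Shaft 40 mm thick along y. Its hidden cross-hole (14.4 mm wide, flared) passes here. In line to about 0.06 rad, a pin on the shaft drops 16 mm into it and stops the shaft, with about 0.2 rad of crank play either way. Beyond, the hole is snug: 6 N of push plus rubbing; it binds unless the crank was left near the middle of the play.
- crank: Crank clamped on the shaft's -y end. Origin on the shaft's axis in the block's middle; z along the arm to the grip, y as block. Lean: turn about y, 0 upright, positive to the block's +x (away from the robot). Starts at 0.05 to 0.85; the cross-hole is upright at an unknown lean in -0.25 to 0.25, 0.3 to 0.6 rad back (to -x) from the start. Turns with 0.12 N m, stays where left; over 20 N strains it.
- crank_grip (a point): Middle of the crank's black round grip, a level bar 16 mm in diameter and 66 mm long parallel to the block's y (from y -46 to -112 mm in the block frame, this point at -80 mm); its axis is 85 mm from the shaft's axis, so turning it takes about 1.4 N here. Axes as crank. Free all round outside the arm.
- crank_pivot (a point): Point on the shaft's axis beside the grip, in the plane of crank_grip (the centre of its arc), 62 mm above the bench; axes as block. Does not turn.
- pin: The steel locking pin to use, the longest in the rack, upright: shank 12 mm in diameter and 80 mm long with a 1.5 mm chamfered foot, dark cylindrical head 26 mm in diameter and 24 mm high (its top 104 mm above the foot). About 0.16 kg. Origin at the centre of its foot, z up to the head. It stands 32 mm deep in a rack hole, foot 8 mm above the bench.
- pin_tip (a point): Centre of the pin's foot, the end that goes in first; axes as pin.
- pin_seat (a point): Underside of the pin's head, on its axis, 80 mm above the foot; this comes to block_hole when the pin is home.
- short_pin: Bystander in the rack: same head (26 mm wide, 24 mm high) but only a 50 mm shank. Origin at its foot, z up.
- disc_pin: Bystander in the rack: 58 mm shank with a flat disc head 32 mm wide and 12 mm high. Origin at its foot, z up.
- rack: Plywood pin rack, fixed, 180 mm (x) by 56 mm (y) by 40 mm high, with three holes 13.6 mm in diameter and 32 mm deep in a row along its x at -60, 0 and 60 mm. Origin under its middle. Any pin may be in any hole.
- wrench: Bystander: steel wrench, 170 mm, lying on the bench.
- ink_knife: Bystander: ink spatula, 250 mm, lying on the bench.
- tape_roll: Bystander: roll of tape, 96 mm wide, 36 mm high.
- ink_tub: Bystander: white ink tub, 84 mm wide, 95 mm high.
- squeegee: Bystander: wooden squeegee with a rubber blade, 260 mm long, lying on its side.
There are look-alikes about, which are no part of the job. What is shaped like the pin but pink or red is not meant.

How it is judged:
By the outcome, as a careful person would: the job done as asked, in the order asked, and still so for the second after the job is handed in, with the robot touching nothing.
It also fails if it takes over 72 s, if anything falls off the work surface, if the arm or the gripper's body presses on something with over 40 N, if the wrist force passes 120 N, or if a joint passes its speed limit or range.

ROBOT

A 7-joint arm with a two-finger parallel gripper is mounted at the origin on the work surface. World frame = base frame: x ahead of the robot, y to its left, z up, the work surface at z = 0. Lengths are in mm, angles in rad, forces in N, time in s.
With the tool pointing down it reaches from about 425 to 875 mm from the base axis. Payload 4.7 kg.
Tool frame: the origin (TCP) lies at the very end of the fingers, on their centre line; the grasp point (between the pads) lies arm.pinch_z behind it (arm.pinch_z is the distance from the TCP to the grasp point, in mm); z points along the fingers, y is the line along which they close (so a half turn about z gives the same grasp; the last joint's range is limited). The gripper opens to 85 mm and grips with 20 to 120 N. Pads are 22 mm wide; open, the fingers measure 114 mm over their backs; the gripper's body (76 mm by 85 mm) begins 54 mm behind the grasp point. The pads swing forward as they close: fully open they stand 13 mm farther back than shut.
Start: joints at [0.014, 0.321, -0.07, 1.45, 0.023, 1.371, -0.057], TCP at [650.019, -0.025, 231.349] pointing down, gripper open.
Joint ranges: [-2.86, 2.86], [-0.3, 2.09], [-1.38, 1.24], [0.06, 2.45], [-1.56, 4.7], [0.09, 2.05], [-2.69, 2.69]. Speed limits (rad/s): [2.57, 2.57, 3.14, 3.14, 3.14, 3.14, 3.14].

INTERFACE

Orientations are given as a 3x3 rotation matrix whose columns are the frame's x, y, z axes.
In Python, from rig import arm gives the robot as it stands. The module is installed in compiled form; this text tells all that it offers.
- The arm moves only by the tool arm_command, never from a script. Its argument "moves" is a list of rows, each a list of 7 numbers: the turn, a rotation vector about the world's x, y, z in units of 0.1 rad (1.0 is 0.1 rad), then the shift along the world's x, y, z in units of 3 cm (1.0 is 3 cm), then the gripper command: -1 is fully open, 1 is shut, values between are in proportion. In form: [[ax, ay, az, x, y, z, gripper], ...]. A call has 1 to 20 rows; each row shifts and turns the commanded pose from where the row before left it; what a row does not reach is not made up. A row lasts 1/12 s, in which the tool goes at most 41.7 mm and 7.16 degrees, less where a joint would pass 70% of its speed; a pose out of reach is approached as far as the arm can. A call with a number of a shift or a turn outside -1 to 1 is refused whole. A call with a gripper value outside its range is refused whole. The fingers move at their own pace and stop on an object; the grip force is fixed at half the most. Time passes only in rows, so rows that do not move let the fingers close. It gives the time, the measured TCP pose, the force, the opening and the grip force at its end, in the units of the state.
- arm.state(): the state, without advancing time (a new reading comes with each control period).
- arm.camera(name): name is "scene" or "side" or "wrist"; returns the picture (480x640x3 uint8, red, green, blue); there is no depth.
- arm.calibration(name): a dict with "mtx" (3x3 intrinsics, pixels), "world_to_cam" (4x4, takes a point from world to camera coordinates). Camera axes: x right, y up, looking along -z (the intrinsics and any distortion apply to the point x, -y, -z); pixel columns grow to the right and rows downward; lengths in mm; the calibration is good to about 2 mm. A picture is of the moment at which its call begins: read the wrist's pose just before it. calibration takes no time and is no camera call; for the wrist camera it gives the pose at the moment of the call.
- arm.sign_off(): hands the job in; it is judged then, once.
The state is a dict: "time": time; "joint_pos": joint angles; "joint_velocities": joint speeds; "effort": joint torques, N m; "eef_pos": TCP position; "tool_rot": TCP orientation; "wrist_force": force on the tool from outside, world axes, zero at the start; "ft_torque": the same for the moment, N m; "grip_width": finger opening in mm; "grip_force": force on a finger pad.
Only numpy, scipy, OpenCV 4.12 (cv2) and the standard library are available. Lean on these libraries where they do the work, as an engineer would, in place of code of your own. Each camera call takes 0.05 s, during which the arm holds its last target. There are 200 camera calls.

## Working session

There is one attempt and no reset: what is moved stays moved. The work goes in short steps, Python scripts to look and compute and a tool call to move; the robot and the scene stay as the last step left them, time stands still between calls to the robot, and variables do not carry over. Pictures are saved under pics/ and viewed, at most 10 in all, crops included, and the job is handed in when it is done.

Besides the shell and the picture viewer there is one more tool, called after "Call:" by a JSON object that holds its "op" and its "data". arm_command: Moves the arm, as the interface text tells. Its arguments: {"type":"object","properties":{"moves":{"type":"array"}},"required":["moves"]}

```bash
mkdir -p pics; cat > h.py <<'E'
from rig import arm
import numpy as np, cv2
def snap(n,f):
    im=arm.camera(n); cv2.imwrite('pics/'+f,im[:,:,::-1]); return im
def proj(c,P):
    P=np.atleast_2d(P).astype(float); T=np.array(c['world_to_cam']); K=np.array(c['mtx'])
    q=(T[:3,:3]@P.T).T+T[:3,3]; q=q*[1,-1,-1]; u=(K@q.T).T; return u[:,:2]/u[:,2:]
def ray(c,u,v):
    T=np.array(c['world_to_cam']);K=np.array(c['mtx']);d=np.linalg.inv(K)@[u,v,1]
    d=d*[1,-1,-1];R=T[:3,:3];o=-R.T@T[:3,3];d=R.T@d;return o,d/np.linalg.norm(d)
def onz(c,u,v,z):
    o,d=ray(c,u,v);return o+d*(z-o[2])/d[2]
def tri(l):
    A=np.zeros((3,3));b=np.zeros(3)
    for c,u,v in l:
        o,d=ray(c,u,v);M=np.eye(3)-np.outer(d,d);A+=M;b+=M@o
    p=np.linalg.solve(A,b)
    res=[np.linalg.norm((np.eye(3)-np.outer(d,d))@(p-o)) for o,d in (ray(*x) for x in l)]
    return p,res
E
python3 - <<'E'
from h import *
np.set_printoptions(precision=2,suppress=True)
for n in ("scene","side","wrist"):
    snap(n,n+'0.png'); c=arm.calibration(n); print(n,c.keys(),np.array(c['mtx'])); T=np.array(c['world_to_cam']);print(-T[:3,:3].T@T[:3,3],-T[2,:3])
print(arm.state(),arm.pinch_z)
E
```

```text
scene dict_keys(['mtx', 'world_to_cam']) [[462.02   0.   318.78]
 [  0.   462.02 237.61]
 [  0.     0.     1.  ]]
[1147.78 -524.12  608.47] [-0.6   0.6  -0.53]
side dict_keys(['mtx', 'world_to_cam']) [[530.62   0.   312.88]
 [  0.   530.62 236.33]
 [  0.     0.     1.  ]]
[ 138.85 -657.89 1038.03] [ 0.36  0.55 -0.75]
wrist dict_keys(['mtx', 'world_to_cam']) [[427.63   0.   320.35]
 [  0.   427.63 234.62]
 [  0.     0.     1.  ]]
[649.01  75.96 372.15] [-0.   -0.3  -0.96]
{'time': 0.15, 'joint_pos': array([ 0.01,  0.32, -0.07,  1.45,  0.02,  1.37, -0.06]), 'joint_velocities': array([-0., -0.,  0., -0.,  0., -0., -0.]), 'effort': array([  0.  , -49.41,  -0.38, -31.47,   0.01,   0.01,  -0.  ]), 'eef_pos': array([649.57,  -0.05, 230.47]), 'tool_rot': array([[-0.,  1., -0.],
       [ 1.,  0., -0.],
       [-0., -0., -1.]]), 'wrist_force': array([-0.44, -0.08,  0.69]), 'ft_torque': array([-0.02, -0.01,  0.  ]), 'grip_force': 0.0, 'grip_width': 86.05343496445735} 18.700000000000003
```

View pics/scene0.png

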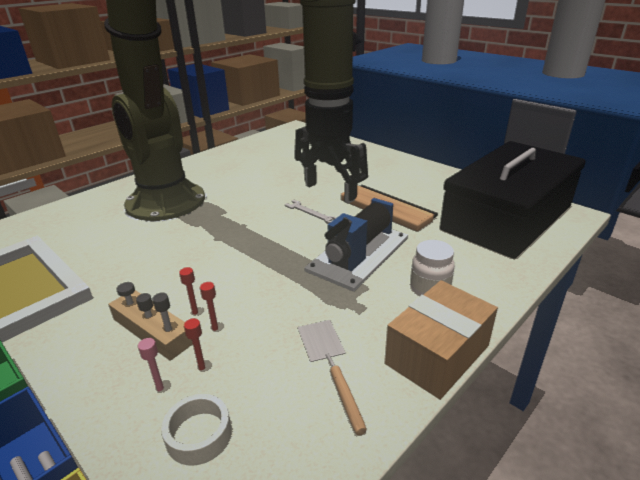

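View pics/side0.png

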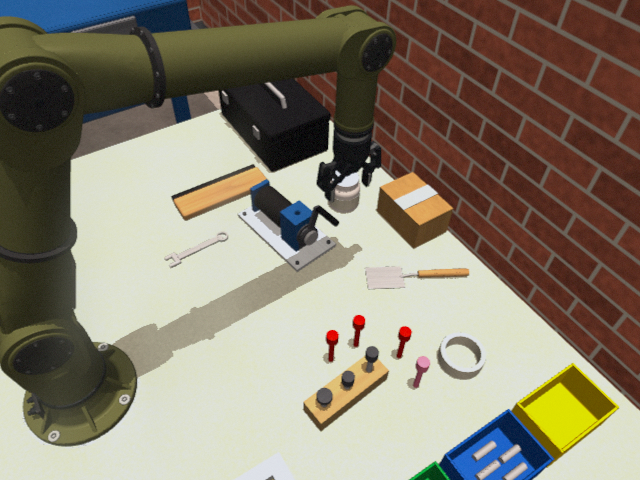

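The rack holds three dark-headed candidates, at scene (126,289), (145,302) and (162,302), which are side (325,397), (348,379) and (372,355). The one at scene (162,302) stands highest, so it is probably the long pin. The red and pink pins are look-alikes. I'll enlarge to confirm.

```bash
python3 - <<'E'
from h import *
s=cv2.imread('pics/scene0.png');d=cv2.imread('pics/side0.png')
cr=lambda im,x,y:cv2.resize(im[y:y+75,x:x+100],(400,300),interpolation=cv2.INTER_CUBIC)
cv2.imwrite('pics/c1.png',np.vstack([np.hstack([cr(s,100,275),cr(d,300,340)]),np.hstack([cr(s,300,200),cr(d,245,190)])]))
E
```

```text
(no output)
```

View pics/c1.png

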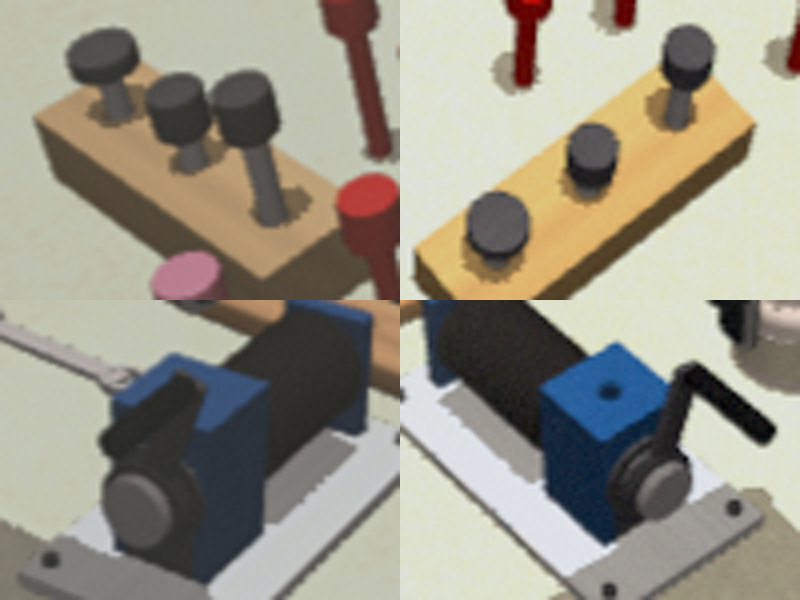

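```bash
python3 - <<'E'
from h import *
np.set_printoptions(precision=1,suppress=True)
cs,cd=arm.calibration('scene'),arm.calibration('side')
def S(x,y,ox,oy):return (cs,ox+x/4-.4,oy+y/4-.4)
def D(x,y,ox,oy):return (cd,ox+x/4-.4,oy+y/4-.4)
for n,a,b in [('headtop',(246,88),(289,42)),('shankbase',(272,213),(277,122))]:
    print(n,*tri([S(*a,100,275),D(*b,300,340)]))
for n,a,b in [('TL',(112,105),(142,85)),('TT',(180,55),(217,45)),('TR',(268,82),(272,85)),('TF',(205,130),(205,140)),('gripTip',(110,142),(368,135)),('gripIn',(190,85),(292,70)),('hub',(138,204),(262,186))]:
    print(n,*tri([S(*a,300,200),D(*b,245,190)]))
print('hole',onz(*D(210,91,245,190),110))
# scene block corners and side block corners on z=110
print([onz(*S(*a,300,200),110) for a in [(112,105),(180,55),(268,82),(205,130)]])
print([onz(*D(*a,245,190),110) for a in [(142,85),(217,45),(272,85),(205,140)]])
E
```

```text
headtop [ 521.7 -283.5  110.2] [np.float64(1.5568735484468312), np.float64(1.556873548446949)]
shankbase [ 519.  -286.9   37.8] [np.float64(2.9376702598915405), np.float64(2.937670259891569)]
TL [550.6 117.6 103.5] [np.float64(20.39925798485853), np.float64(20.399257984858664)]
TT [594.8 110.2 140.8] [np.float64(5.636846043022975), np.float64(5.636846043022847)]
TR [631.8 114.6 115.9] [np.float64(17.807200248805394), np.float64(17.807200248805437)]
TF [589.1 122.6  72.2] [np.float64(10.42346123678197), np.float64(10.423461236781861)]
gripTip [633.5   9.6 143.5] [np.float64(1.828328446897402), np.float64(1.828328446897441)]
gripIn [624.9  77.1 142.3] [np.float64(1.5167672755187225), np.float64(1.5167672755186876)]
hub [598.3  67.1  63.9] [np.float64(1.448798736292118), np.float64(1.4487987362920474)]
hole [589.6 112.6 110. ]
[array([571. ,  78.4, 110. ]), array([562.2, 142.2, 110. ]), array([616.7, 151.4, 110. ]), array([623.7,  92. , 110. ])]
[array([557.1, 138.5, 110. ]), array([613.6, 144.1, 110. ]), array([624.3,  97.2, 110. ]), array([566.3,  79.6, 110. ])]
```

```bash
python3 - <<'E'
from h import *
np.set_printoptions(precision=1,suppress=True)
cs,cd=arm.calibration('scene'),arm.calibration('side')
print('mid,disc', tri([(cs,144.5,299),(cd,348,375)]),tri([(cs,125.5,287),(cd,324.5,394)]))
for n,c,l in (('s',cs,[(188,273),(208,289),(193,328),(148,346)]),('d',cd,[(332,337),(358,321),(404,331),(423,361)])):
  for p in l: print(n,p,onz(c,*p,100)[:2])
for a,b in [((188,273),(332,337)),((208,289),(358,321)),((193,328),(404,331)),((148,346),(423,361))]: print(*tri([(cs,*a),(cd,*b)]))
E
```

```text
mid,disc (array([ 462.9, -290.3,   76.6]), [np.float64(0.791507918353522), np.float64(0.7915079183536271)]) (array([ 402.7, -297.8,   75.6]), [np.float64(1.542136360926799), np.float64(1.5421363609266974)])
s (188, 273) [ 483.2 -207.1]
s (208, 289) [ 551.1 -209.1]
s (193, 328) [ 616.9 -282.4]
s (148, 346) [ 600.  -351.2]
d (332, 337) [ 474.7 -214.7]
d (358, 321) [ 541.2 -211.5]
d (404, 331) [ 607.3 -280.4]
d (423, 361) [ 596.5 -353.1]
[ 477.7 -207.9   94.3] [np.float64(3.7240453848952075), np.float64(3.7240453848950033)]
[ 544.3 -206.9   93.7] [np.float64(1.4652528550404706), np.float64(1.4652528550404536)]
[ 610.2 -278.7   93.8] [np.float64(0.6979917987051976), np.float64(0.6979917987051598)]
[ 597.8 -351.4   97.6] [np.float64(0.9448600230879475), np.float64(0.9448600230879962)]
```

The third pin, at scene (161,297), is the longest: its shank shows about 48 mm above the wood and its head top measures z = 110. I'm moving above it now.

Call:
{"op": "arm_command", "data": {"moves": [[0,0,0,-0.36,-0.79,0,-0.3],[0,0,0,-0.36,-0.79,0,-0.3],[0,0,0,-0.36,-0.79,0,-0.3],[0,0,0,-0.36,-0.79,0,-0.3],[0,0,0,-0.36,-0.79,0,-0.3],[0,0,0,-0.36,-0.79,0,-0.3],[0,0,0,-0.36,-0.79,0,-0.3],[0,0,0,-0.36,-0.79,0,-0.3],[0,0,0,-0.36,-0.79,0,-0.3],[0,0,0,-0.36,-0.79,0,-0.3],[0,0,0,-0.36,-0.79,0,-0.3],[0,0,0,-0.36,-0.79,0,-0.3],[0,0,0,0,0,0,-0.3],[0,0,0,0,0,0,-0.3]]}}

```text
time: 1.32
eef_pos: [519.1, -286.4, 231.1]
tool_rot: [[0.004, 1.0, -0.001], [1.0, -0.004, -0.0], [-0.0, -0.001, -1.0]]
wrist_force: [1.0, 0.6, -0.5]
grip_width: 55.4
grip_force: 0.0
```

```bash
python3 - <<'E'
from h import *
np.set_printoptions(precision=1,suppress=True)
s=arm.state();print(s['eef_pos'],s['tool_rot'],s['grip_width'],s['time'])
c=arm.calibration('wrist'); np.save('cw1.npy',np.array(c['world_to_cam']));im=snap('wrist','w1.png');print(proj(c,[[521.7,-283.5,110],[521,-285,40]]))
E
```

```text
[ 519.1 -286.4  231.1] [[ 0.  1. -0.]
 [ 1. -0. -0.]
 [-0. -0. -1.]] 55.40803021931116 1.3167
[[325.6 222.3]
 [323.7 200.6]]
```

View pics/w1.png

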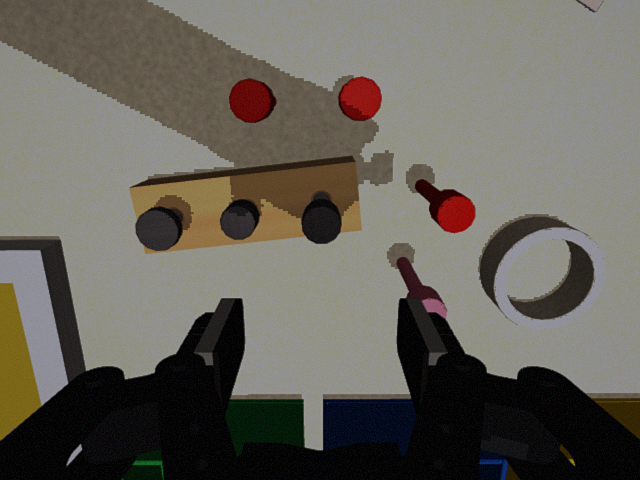

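The long pin's head is at (321,223) in the wrist view, about 2 mm from the estimate. The short and disc pins are at (240,218) and (158,228).

Call:
{"op": "arm_command", "data": {"moves": [[0,0,0,0,0.07,-0.8,-0.3],[0,0,0,0,0,-0.8,-0.3],[0,0,0,0,0,-0.6,-0.3],[0,0,0,0,0,0,-0.3]]}}

```text
time: 1.7
eef_pos: [518.8, -279.1, 160.8]
tool_rot: [[-0.003, 1.0, -0.007], [1.0, 0.003, 0.004], [0.004, -0.007, -1.0]]
wrist_force: [-0.9, 0.2, -0.8]
grip_width: 55.4
grip_force: 0.0
```

```bash
cat >> h.py <<'E'
def dark(im,u,v,r,thr=62):
    g=im.max(2); m=(g<thr).astype(np.uint8); k=np.zeros_like(m); cv2.circle(k,(int(u),int(v)),r,1,-1); m&=k
    m=cv2.morphologyEx(m,cv2.MORPH_OPEN,np.ones((9,9),np.uint8))
    n,l,st,ce=cv2.connectedComponentsWithStats(m); 
    if n<2: return None
    i=1+np.argmax(st[1:,4]); cn=cv2.findContours((l==i).astype(np.uint8),0,2)[0][0]
    return st[i],ce[i],cv2.minEnclosingCircle(cn),cv2.fitEllipse(cn)
E
python3 - <<'E'
from h import *
np.set_printoptions(precision=1,suppress=True)
c=arm.calibration('wrist');print(arm.state()['eef_pos'])
im=snap('wrist','w2.png');p=proj(c,[[519.2,-284.3,112],[519.2,-284.3,88],[532,-284,112]]);print(p)
print(dark(im,*p[0],50))
c1=dict(c);c1['world_to_cam']=np.load('cw1.npy');im1=cv2.imread('pics/w1.png')[:,:,::-1]
print(dark(im1,321,223,40)); 
x,y=map(int,p[0]);cv2.imwrite('pics/c2.png',np.hstack([cv2.resize(im[y-60:y+60,x-60:x+60][:,:,::-1],(400,400)),cv2.resize(im1[183:263,281:361][:,:,::-1],(400,400))]))
print(x-60,y-60)
E
```

```text
[ 518.8 -279.1  160.8]
[[323.4 279.3]
 [323.3 261.8]
 [350.  278.9]]
(array([ 297,  230,   51,   73, 2784], dtype=int32), array([322.4, 269.2]), ((322.5, 265.7916564941406), 36.787227630615234), ((322.4147033691406, 270.4576721191406), (49.4423828125, 69.5072250366211), 2.13073468208313))
(array([ 302,  193,   39,   51, 1527], dtype=int32), array([321. , 219.3]), ((321.0, 218.0), 25.495197296142578), ((321.0621643066406, 219.16310119628906), (37.9488639831543, 49.96628189086914), 2.669527769088745))
263 219
```

View pics/c2.png

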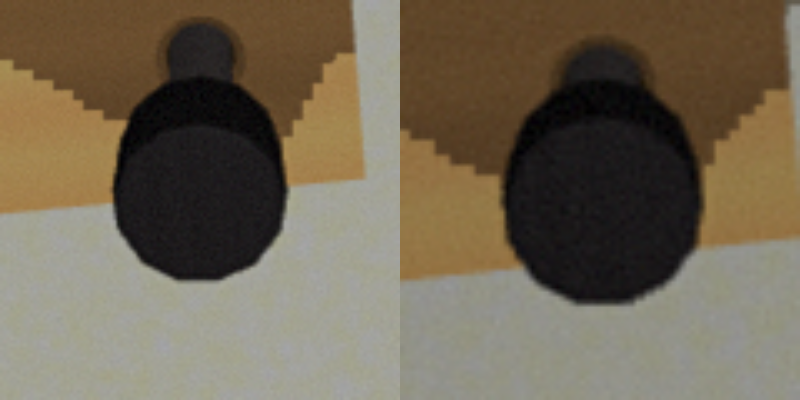

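In both views the head-top centre falls on the prediction for (519, -284.4, 112): (323,279.6) against (323.4,279.3). Descending to grasp the head.

Call:
{"op": "arm_command", "data": {"moves": [[0,0,0,0,-0.18,-0.7,-0.3],[0,0,0,0,0,-0.7,-0.3],[0,0,0,0,0,-0.7,-0.3],[0,0,0,0,0,-0.5,-0.3],[0,0,0,0,0,0,-0.3],[0,0,0,0,0,0,-0.3]]}}

```text
time: 2.25
eef_pos: [521.2, -287.2, 88.2]
tool_rot: [[-0.001, 1.0, 0.001], [1.0, 0.001, 0.0], [0.0, 0.001, -1.0]]
wrist_force: [0.4, -1.0, 0.7]
grip_width: 55.7
grip_force: 0.0
```

```bash
python3 - <<'E'
from h import *
np.set_printoptions(precision=2,suppress=True)
c1=dict(arm.calibration('wrist'));c1['world_to_cam']=np.load('cw1.npy')
print(onz(c1,320.9,225,112), arm.state()['eef_pos'],arm.state()['wrist_force'])
E
```

```text
[ 518.71 -284.67  112.  ] [ 521.21 -287.2    88.19] [ 0.44 -1.01  0.65]
```

Call:
{"op": "arm_command", "data": {"moves": [[0,0,0,-0.06,0.06,-0.15,-0.3],[0,0,0,0,0,0,-0.3],[0,0,0,0,0,0,-0.3]]}}

```text
time: 2.5
eef_pos: [519.3, -286.0, 84.0]
tool_rot: [[-0.0, 1.0, 0.002], [1.0, 0.0, -0.001], [-0.001, 0.002, -1.0]]
wrist_force: [-0.1, -0.7, 0.3]
grip_width: 55.8
grip_force: 0.0
```

Call:
{"op": "arm_command", "data": {"moves": [[0,0,0,0,0.05,-0.08,-0.3],[0,0,0,0,0,0,0.1],[0,0,0,0,0,0,1],[0,0,0,0,0,0,1],[0,0,0,0,0,0,1],[0,0,0,0,0,0,1],[0,0,0,0,0,0,1],[0,0,0,0,0,0,1]]}}

```text
time: 3.17
eef_pos: [518.9, -284.5, 80.8]
tool_rot: [[-0.0, 1.0, 0.001], [1.0, 0.0, -0.0], [-0.0, 0.001, -1.0]]
wrist_force: [-0.0, 0.4, 2.3]
grip_width: 24.3
grip_force: 58.7
```

Call:
{"op": "arm_command", "data": {"moves": [[0,0,0,0,0,0.3,1],[0,0,0,0,0,0.6,1],[0,0,0,0,0,0.8,1],[0,0,0,0,0,0.8,1],[0,0,0,0,0,0.8,1],[0,0,0,0,0,0.8,1],[0,0,0,0,0,0.7,1],[0,0,0,0,0,0,1],[0,0,0,0,0,0,1]]}}

```text
time: 3.92
eef_pos: [518.9, -284.7, 225.5]
tool_rot: [[0.0, 1.0, 0.002], [1.0, -0.0, -0.001], [-0.001, 0.002, -1.0]]
wrist_force: [-1.0, -0.1, -1.5]
grip_width: 24.2
grip_force: 59.6
```

Call:
{"op": "arm_command", "data": {"moves": [[0,0,0,0.15,0.8,0,1],[0,0,0,0.15,0.8,0,1],[0,0,0,0.15,0.8,0,1],[0,0,0,0.15,0.8,0,1],[0,0,0,0.15,0.8,0,1],[0,0,0,0.15,0.8,0,1],[0,0,0,0.15,0.8,0,1],[0,0,0,0.15,0.8,0,1],[0,0,0,0.15,0.8,0,1],[0,0,0,0.15,0.8,0,1],[0,0,0,0.15,0.8,0,1],[0,0,0,0.15,0.8,0,1],[0,0,0,0.15,0.8,0,1],[0,0,0,0.15,0.8,0,1],[0,0,0,0.15,0.8,0,1],[0,0,0,0.15,0.8,0,1],[0,0,0,0,0,0,1],[0,0,0,0,0,0,1],[0,0,0,0,0,0,1]]}}

```text
time: 5.5
eef_pos: [589.7, 98.7, 222.6]
tool_rot: [[0.0, 1.0, -0.003], [1.0, -0.0, -0.001], [-0.001, -0.003, -1.0]]
wrist_force: [1.0, -0.4, -1.8]
grip_width: 24.7
grip_force: 59.6
```

```bash
python3 - <<'E'
from h import *
np.set_printoptions(precision=1,suppress=True)
s=arm.state();print(s['eef_pos'],s['wrist_force'])
c=arm.calibration('wrist');w=snap('wrist','w3.png');d=snap('side','d3.png')
h=[590,113,110];p=proj(c,h)[0];q=proj(arm.calibration('side'),h)[0];print(p,q)
cr=lambda im,x,y,a:cv2.resize(im[max(0,y-a):y+a,max(0,x-a):x+a][:,:,::-1],(400,400))
cv2.imwrite('pics/c3.png',np.hstack([cr(w,int(p[0]),int(p[1]),100),cr(d,int(q[0]),int(q[1])-20,60)]))
E
```

```text
[589.7  98.7 222.6] [ 1.  -0.4 -1.8]
[322.5 208. ] [297.1 212.2]
```

View pics/c3.png

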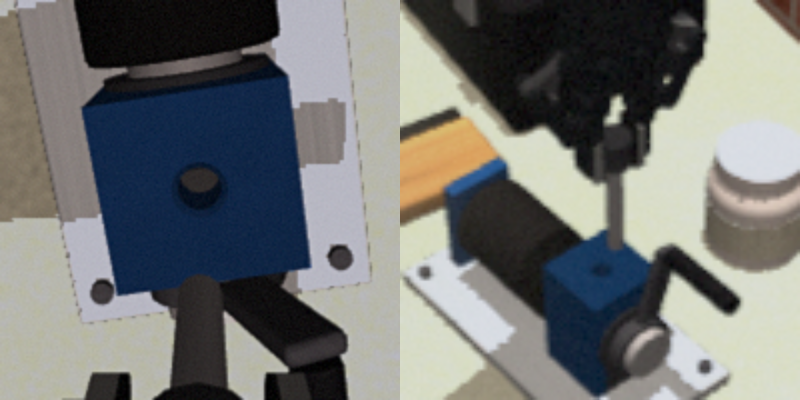

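The wrist view shows the hole at about (322,201.5) and the held pin's foot end at about (322,247), with the pin straight.

```bash
python3 - <<'E'
from h import *
np.set_printoptions(precision=2,suppress=True)
im=cv2.imread('pics/w3.png')[:,:,::-1].astype(int);x0,y0=295,175
sub=im[y0:228,x0:349]; m=((sub[:,:,2]-sub[:,:,0])<28).astype(np.uint8)
n,l,st,ce=cv2.connectedComponentsWithStats(m);print(st,ce+[x0,y0])
c=arm.calibration('wrist');cd=arm.calibration('side')
u,v=322,201.5
print('hole',onz(c,u,v,110),tri([(c,u,v),(cd,297.5,212.7)]))
p=arm.state()['eef_pos'];R=arm.state()['tool_rot'];f=p+R[:,2]*72.8;print('foot',f,proj(c,[f,f+[0,-6,0],f+[0,6,0],f+[6,0,0]]))
E
```

```text
[[   0    0   54   53 2513]
 [  16   15   22   22  349]] [[321.52 201.1 ]
 [321.38 200.3 ]]
hole [590.38 115.99 110.  ] (array([591.09, 114.73, 105.93]), [np.float64(0.7740540666006143), np.float64(0.7740540666005148)])
foot [590.08  97.72 150.64] [[321.67 252.11]
 [321.68 262.66]
 [321.65 241.38]
 [332.95 252.09]]
```

Call:
{"op": "arm_command", "data": {"moves": [[0,0,0,0.02,0.32,-0.3,1],[0,0,0,0,0.3,-0.35,1],[0,0,0,0,0,-0.35,1],[0,0,0,0,0,0,1],[0,0,0,0,0,0,1],[0,0,0,0,0,0,1]]}}

```text
time: 6.1
eef_pos: [591.3, 117.8, 194.3]
tool_rot: [[0.0, 1.0, -0.0], [1.0, -0.0, -0.0], [-0.0, -0.0, -1.0]]
wrist_force: [-0.0, -0.3, -0.4]
grip_width: 24.4
grip_force: 59.6
```

```bash
python3 - <<'E'
from h import *
np.set_printoptions(precision=1,suppress=True)
s=arm.state();print(s['eef_pos'],s['wrist_force'])
c=arm.calibration('wrist');w=snap('wrist','w4.png');d=snap('side','d4.png')
h=[590.4,115,110];p=proj(c,h)[0];q=proj(arm.calibration('side'),h)[0]
f=s['eef_pos']+s['tool_rot'][:,2]*72.8;print('foot',f,proj(c,f),p,q,proj(arm.calibration('side'),f))
x,y=map(int,p);X,Y=map(int,q)
cr=lambda im,x,y,a:cv2.resize(im[y-a:y+a,x-a:x+a][:,:,::-1],(400,400),interpolation=cv2.INTER_CUBIC)
print(x-40,y-40,X-25,Y-25)
cv2.imwrite('pics/c4.png',np.hstack([cr(w,x,y,40),cr(d,X,Y,25)]))
E
```

```text
[591.3 117.8 194.3] [-0.  -0.3 -0.4]
foot [591.3 117.7 121.5] [[321.7 252.1]] [320.1 249.9] [296.9 211.6] [[296.5 207.5]]
280 209 271 186
```

View pics/c4.png

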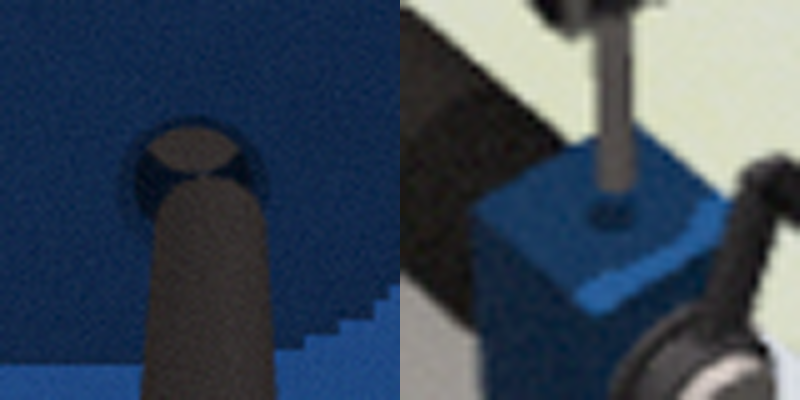

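In the wrist crop the hole's centre is at about (200,181), or (320,245). The foot's centre is at about (211,234), or (322,256), so the pin is slightly short in y and slightly too far in +x.

```bash
python3 - <<'E'
from h import *
np.set_printoptions(precision=2,suppress=True)
c=arm.calibration('wrist');cd=arm.calibration('side')
print('hole',onz(c,320,245.3,110),'foot',onz(c,322.2,255.8,121.5))
# side: hole centre crop(210,213)/8, foot bottom centre (215,186)
print('hole',onz(cd,271+210/8-.5,186+213/8-.5,110),'foot',onz(cd,271+216/8-.5,186+187/8-.5,121.5))
E
```

```text
hole [590.83 117.51 110.  ] foot [592.   115.46 121.5 ]
hole [589.3 113.7 110. ] foot [590.84 112.49 121.5 ]
```

Both views agree on a correction of about -1.3 mm in x and +1.7 mm in y.

Call:
{"op": "arm_command", "data": {"moves": [[0,0,0,-0.043,0.057,0,1],[0,0,0,0,0,-0.2,1],[0,0,0,0,0,-0.2,1],[0,0,0,0,0,-0.1,1],[0,0,0,0,0,0,1],[0,0,0,0,0,0,1]]}}

```text
time: 6.7
eef_pos: [590.7, 120.0, 181.4]
tool_rot: [[0.0, 1.0, 0.003], [1.0, -0.0, 0.0], [0.0, 0.003, -1.0]]
wrist_force: [-2.0, -0.3, 7.4]
grip_width: 24.4
grip_force: 60.5
```

Call:
{"op": "arm_command", "data": {"moves": [[0,0,0,-0.03,-0.02,0.03,1],[0,0,0,0,0,0,1],[0,0,0,0,0,0,1]]}}

```text
time: 6.95
eef_pos: [588.8, 118.8, 179.8]
tool_rot: [[0.0, 1.0, -0.0], [1.0, -0.0, -0.001], [-0.001, -0.0, -1.0]]
wrist_force: [1.4, -0.5, -1.3]
grip_width: 24.2
grip_force: 59.8
```

```bash
python3 - <<'E'
from h import *
np.set_printoptions(precision=2,suppress=True)
s=arm.state();print(s['eef_pos'],s['wrist_force'],s['ft_torque'])
c=arm.calibration('wrist');w=snap('wrist','w5.png');d=snap('side','d5.png')
cr=lambda im,x,y,a:cv2.resize(im[y-a:y+a,x-a:x+a][:,:,::-1],(400,400),interpolation=cv2.INTER_CUBIC)
cv2.imwrite('pics/c5.png',np.hstack([cr(w,320,255,30),cr(d,297,211,25)]))
E
```

```text
[588.84 118.85 179.8 ] [ 1.43 -0.45 -1.3 ] [-0.17 -0.14 -0.01]
```

View pics/c5.png

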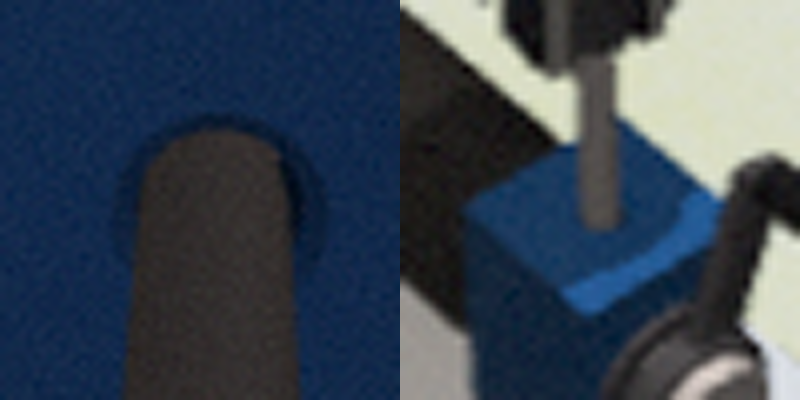

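The pin sits centred in the flare, at crop (215,200) against the flare's (220,205), and the force is gone. Lowering it.

Call:
{"op": "arm_command", "data": {"moves": [[0,0,0,0.015,0,-0.1,1],[0,0,0,0,0,-0.12,1],[0,0,0,0,0,-0.12,1],[0,0,0,0,0,0,1],[0,0,0,0,0,0,1]]}}

```text
time: 7.47
eef_pos: [589.1, 119.0, 169.3]
tool_rot: [[0.0, 1.0, -0.001], [1.0, -0.0, -0.001], [-0.001, -0.001, -1.0]]
wrist_force: [0.5, -0.2, -2.1]
grip_width: 24.6
grip_force: 59.5
```

Call:
{"op": "arm_command", "data": {"moves": [[0,0,0,0,0,-0.12,1],[0,0,0,0,0,-0.12,1],[0,0,0,0,0,-0.1,1],[0,0,0,0,0,-0.06,1],[0,0,0,0,0,0,1],[0,0,0,0,0,0,1]]}}

```text
time: 7.97
eef_pos: [589.3, 119.1, 157.7]
tool_rot: [[0.0, 1.0, -0.001], [1.0, -0.0, -0.0], [-0.0, -0.001, -1.0]]
wrist_force: [0.8, -1.9, -2.9]
grip_width: 24.3
grip_force: 59.6
```

Call:
{"op": "arm_command", "data": {"moves": [[0,0,0,0,0,-0.05,1],[0,0,0,0,0,-0.03,1],[0,0,0,0,0,0,1],[0,0,0,0,0,0,1]]}}

```text
time: 8.3
eef_pos: [589.5, 119.2, 155.7]
tool_rot: [[0.0, 1.0, 0.0], [1.0, -0.0, -0.0], [-0.0, 0.0, -1.0]]
wrist_force: [0.6, -2.2, -1.2]
grip_width: 24.6
grip_force: 59.6
```

Call:
{"op": "arm_command", "data": {"moves": [[0,0,0,0,0,-0.02,1],[0,0,0,0,0,0,0.1],[0,0,0,0,0,0,-0.1],[0,0,0,0,0,0,-0.3],[0,0,0,0,0,0,-0.3],[0,0,0,0,0,0.4,-0.3],[0,0,0,0,0,0.6,-0.3],[0,0,0,0,0,0.8,-0.3],[0,0,0,0,0,0.8,-0.3],[0,0,0,0,0,0,-0.3]]}}

```text
time: 9.13
eef_pos: [592.2, 120.2, 240.0]
tool_rot: [[-0.0, 1.0, 0.01], [1.0, 0.0, 0.002], [0.002, 0.01, -1.0]]
wrist_force: [0.5, -0.2, 1.3]
grip_width: 55.7
grip_force: 0.0
```

```bash
python3 - <<'E'
from h import *
np.set_printoptions(precision=2,suppress=True)
s=arm.state();print(s['eef_pos'],s['wrist_force'])
d=snap('side','d6.png');w=snap('wrist','w6.png');e=snap('scene','s6.png')
cr=lambda im,x,y,a:cv2.resize(im[y-a:y+a,x-a:x+a][:,:,::-1],(266,266),interpolation=cv2.INTER_CUBIC)
cv2.imwrite('pics/c6.png',np.hstack([cr(d,297,205,50),cr(w,320,240,200),cr(e,350,235,50)]))
for n in('side','scene','wrist'):print(proj(arm.calibration(n),[[590,115,186],[590,115,162]]))
E
```

```text
[592.24 120.24 239.99] [ 0.51 -0.24  1.25]
[[296.32 188.91]
 [296.45 196.33]]
[[346.19 190.13]
 [346.11 200.59]]
[[322.64 278.27]
 [322.35 260.59]]
```

View pics/c6.png

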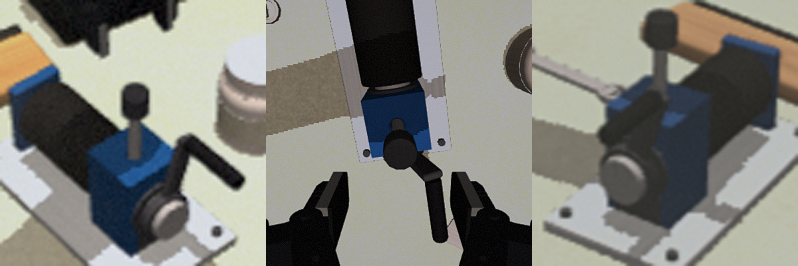

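The pin stands upright on the shaft, with its head at side (297,192). Next I'll locate the grip from the wrist view.

```bash
python3 - <<'E'
from h import *
np.set_printoptions(precision=2,suppress=True)
c=arm.calibration('wrist')
im=cv2.imread('pics/w6.png').max(2)
for v in (315,335,355,375,395):
    r=im[v-1:v+2].mean(0); x=[i for i in range(355,400) if r[i]<75]; 
    if x: 
        u=(x[0]+x[-1])/2; print(v,x[0],x[-1],onz(c,u,v,143))
# block side edges yaw: plate edges not needed
im=cv2.imread('pics/w6.png')[:,:,::-1].astype(int)
for P in [(590,117,186)]: print(proj(c,P))
print(dark(im.astype(np.uint8),322,275,50,45))
E
```

```text
315 359 399 [624.41  72.76 143.  ]
335 362 399 [625.88  59.12 143.  ]
355 365 399 [627.4   45.05 143.  ]
375 367 391 [626.12  30.53 143.  ]
395 370 393 [628.34  15.53 143.  ]
[[322.65 274.4 ]]
(array([ 297,  234,   72,   72, 3225], dtype=int32), array([328.6 , 269.76]), ((336.5, 268.5), 43.50297164916992), ((328.3538818359375, 270.9488525390625), (53.0515022277832, 86.93737030029297), 133.9866943359375))
```

Call:
{"op": "arm_command", "data": {"moves": [[0,0,0.4,0.2,-0.5,0,-0.3],[0,0,0.5,0.3,-0.6,0,-0.3],[0,0,0.4,0.3,-0.6,0,-0.3],[0,0,0,0.3,-0.6,0,-0.3],[0,0,0,0.12,-0.5,0,-0.3],[0,0,0,0,0,0,-0.3],[0,0,0,0,0,0,-0.3],[0,0,0,0,0,0,-0.3]]}}

```text
time: 9.95
eef_pos: [625.4, 36.9, 232.5]
tool_rot: [[-0.131, 0.991, -0.001], [0.991, 0.131, 0.001], [0.001, -0.001, -1.0]]
wrist_force: [-0.6, 1.2, -0.1]
grip_width: 55.3
grip_force: 0.0
```

```bash
python3 - <<'E'
from h import *
np.set_printoptions(precision=2,suppress=True)
s=arm.state();print(s['eef_pos'],s['tool_rot'])
c=arm.calibration('wrist');w=snap('wrist','w7.png');g=w.max(2)
for P in [(628,36,143),(625,77,143),(632,10,143),(590,117,186)]: print(P,proj(c,P))
for v in range(170,330,16):
    r=g[v-1:v+2].mean(0); m=r[270:400]<75; xs=np.where(m)[0]+270
    runs=np.split(xs,np.where(np.diff(xs)>1)[0]+1) if len(xs) else []
    print(v,[(a[0],a[-1],onz(c,(a[0]+a[-1])/2,v,143)[:2]) for a in runs if len(a)>8])
E
```

```text
[625.37  36.94 232.45] [[-0.13  0.99 -0.  ]
 [ 0.99  0.13  0.  ]
 [ 0.   -0.   -1.  ]]
(628, 36, 143) [[325.98 244.75]]
(625, 77, 143) [[330.7  172.87]]
(632, 10, 143) [[326.76 287.19]]
(590, 117, 186) [[262.81  82.65]]
170 [(np.int64(298), np.int64(342), array([619.05,  77.78])), (np.int64(350), np.int64(359), array([637.54,  80.22]))]
186 [(np.int64(311), np.int64(339), array([622.9 ,  69.47]))]
202 [(np.int64(312), np.int64(339), array([624.38,  60.65]))]
218 [(np.int64(312), np.int64(339), array([625.61,  51.58]))]
234 [(np.int64(313), np.int64(339), array([627.14,  42.35]))]
250 [(np.int64(313), np.int64(339), array([628.44,  32.87]))]
266 [(np.int64(314), np.int64(339), array([630.04,  23.2 ]))]
282 [(np.int64(314), np.int64(340), array([631.69,  13.3 ]))]
298 []
314 []
```

The grip is clear in the wrist image, columns 313–339, and its axis passes x = 628 at y = 36. Lowering the open fingers to straddle it.

Call:
{"op": "arm_command", "data": {"moves": [[0,0,0.2,0.09,0,-0.5,-0.3],[0,0,0,0,0,-0.7,-0.3],[0,0,0,0,0,-0.7,-0.3],[0,0,0,0,0,-0.7,-0.3],[0,0,0,0,0,-0.6,-0.3],[0,0,0,0,0,-0.4,-0.3],[0,0,0,0,0,0,-0.3],[0,0,0,0,0,0,-0.3],[0,0,0,0,0,0,0],[0,0,0,0,0,0,0.2],[0,0,0,0,0,0,0.2],[0,0,0,0,0,0,0.2]]}}

```text
time: 11.0
eef_pos: [629.4, 35.3, 126.2]
tool_rot: [[-0.149, 0.989, 0.002], [0.989, 0.149, 0.0], [-0.0, 0.002, -1.0]]
wrist_force: [0.2, -0.4, 0.7]
grip_width: 34.0
grip_force: 0.0
```

```bash
cat > look.py <<'E'
from h import *
np.set_printoptions(precision=2,suppress=True)
import sys
s=arm.state();c=arm.calibration('wrist');w=snap('wrist',sys.argv[1]+'.png')
print(s['time'],s['eef_pos'],s['wrist_force'],s['grip_width'],s['tool_rot'][1,1])
p=proj(c,[[590,117,186],[590,117,170]]);print(p)
x,y=map(int,p[0]);g=w.max(2)
m=(g<60).astype(np.uint8)
v=y
for dv in (-30,-15,0,15):
    if 0<=v+dv<480:
        xs=np.where(m[v+dv,max(0,x-90):x+90])[0]+max(0,x-90);R=np.split(xs,np.where(np.diff(xs)>1)[0]+1) if len(xs) else []
        print(v+dv,[(int(a[0]),int(a[-1])) for a in R if len(a)>4])
E
python3 look.py w8
```

```text
11.0 [629.35  35.3  126.21] [ 0.21 -0.41  0.74] 34.037821902674175 0.14933675671084642
[[172.55  39.7 ]
 [197.38  50.3 ]]
9 [(121, 126)]
24 [(115, 128), (248, 258)]
39 [(117, 121), (147, 152), (252, 261)]
54 [(252, 261)]
```

Call:
{"op": "arm_command", "data": {"moves": [[0,0,0,-0.08,-0.012,0,0.2],[0,0,0,-0.08,-0.012,0,0.2],[0,0,0,-0.08,-0.012,0,0.2],[0,0,0,-0.06,-0.009,0,0.2],[0,0,0,-0.06,-0.009,0,0.2],[0,0,0,-0.06,-0.009,0,0.2],[0,0,0,-0.06,-0.009,0,0.2],[0,0,0,-0.06,-0.009,0,0.2],[0,0,0,-0.06,-0.009,0,0.2],[0,0,0,-0.06,-0.009,0,0.2],[0,0,0,-0.06,-0.009,0.01,0.2],[0,0,0,-0.06,-0.009,0.01,0.2],[0,0,0,-0.06,-0.009,0.01,0.2],[0,0,0,0,0,0,0.2]]}}

```text
time: 12.22
eef_pos: [602.9, 31.4, 125.9]
tool_rot: [[-0.149, 0.989, -0.001], [0.989, 0.149, -0.0], [0.0, -0.001, -1.0]]
wrist_force: [1.6, -0.0, 0.8]
grip_width: 33.9
grip_force: 0.5
```

```bash
cat > drop.py <<'E'
from h import *
np.set_printoptions(precision=2,suppress=True)
s=arm.state();print(s['time'],s['eef_pos'],s['wrist_force'],s['grip_width'])
for n,f,(x,y) in (('side','d6',(297,192)),('scene','s6',(346,195))):
    ref=cv2.imread(f'pics/{f}.png')[y-9:y+10,x-9:x+10]
    im=arm.camera(n)[:,:,::-1]; sub=np.ascontiguousarray(im[y-35:y+45,x-30:x+31])
    r=cv2.matchTemplate(sub,ref,cv2.TM_CCOEFF_NORMED); _,v,_,l=cv2.minMaxLoc(r)
    print(n,'score %.2f'%v,'shift',l[0]-21,l[1]-26, 'expected drop', (proj(arm.calibration(n),[590,117,164])-proj(arm.calibration(n),[590,117,180]))[0])
E
python3 drop.py
```

```text
12.2167 [602.92  31.44 125.92] [ 1.56 -0.01  0.83] 33.88170241512952
side score 0.74 shift 0 0 expected drop [0.09 4.93]
scene score 0.59 shift 20 17 expected drop [-0.06  6.95]
```

Call:
{"op": "arm_command", "data": {"moves": [[0,0,0,-0.06,-0.009,0.01,0.2],[0,0,0,-0.06,-0.009,0.01,0.2],[0,0,0,-0.06,-0.009,0.01,0.2],[0,0,0,-0.06,-0.009,0.01,0.2],[0,0,0,0,0,0,0.2]]}}

```text
time: 12.73
eef_pos: [595.6, 30.3, 127.0]
tool_rot: [[-0.149, 0.989, -0.001], [0.989, 0.149, -0.0], [-0.0, -0.001, -1.0]]
wrist_force: [0.3, 0.4, -0.2]
grip_width: 34.1
grip_force: 0.0
```

```bash
python3 drop.py
```

```text
12.7333 [595.59  30.32 126.99] [ 0.26  0.35 -0.24] 34.09475350583497
side score 0.47 shift 9 -15 expected drop [0.09 4.93]
scene score 0.59 shift 20 17 expected drop [-0.06  6.95]
```

Call:
{"op": "arm_command", "data": {"moves": [[0,0,0,-0.06,-0.009,0.01,0.2],[0,0,0,-0.06,-0.009,0.01,0.2],[0,0,0,-0.06,-0.009,0.01,0.2],[0,0,0,0,0,0,0.2]]}}

```text
time: 13.17
eef_pos: [590.6, 29.5, 128.2]
tool_rot: [[-0.149, 0.989, -0.0], [0.989, 0.149, -0.0], [-0.0, -0.0, -1.0]]
wrist_force: [-0.4, 0.6, 0.5]
grip_width: 34.3
grip_force: 0.1
```

```bash
python3 drop.py
```

```text
13.1667 [590.58  29.55 128.22] [-0.42  0.64  0.54] 34.343145759213776
side score 0.46 shift 7 -14 expected drop [0.09 4.93]
scene score 0.59 shift 19 17 expected drop [-0.06  6.95]
```

```bash
python3 - <<'E'
from h import *
np.set_printoptions(precision=1,suppress=True)
c=arm.calibration('wrist');w=snap('wrist','w9.png');d=snap('side','d9.png')
P=proj(c,[[590,117,186],[590,117,170],[590,117,162],[590,117,146],[590,117,110]]);print(P)
cv2.imwrite('pics/c9.png',np.hstack([w[:,:,::-1][0:300,150:550],cv2.resize(d[155:245,237:357][:,:,::-1],(400,300))]))
E
```

```text
[[392.8  41.7]
 [380.8  51.8]
 [376.1  55.6]
 [368.7  61.8]
 [357.6  71.2]]
```

View pics/c9.png

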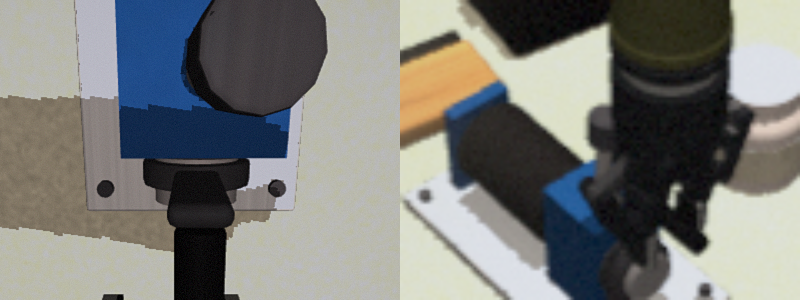

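The wrist view shows the head top as a disc about 130 px wide around (412,50), which puts it about 85 mm from the camera. It is still up, and the crank is near upright. The disc's size now serves as the drop check, expected to fall to about 110 px.

```bash
cat > disc.py <<'E'
from h import *
import sys
np.set_printoptions(precision=2,suppress=True)
def disc(w):
    w=cv2.medianBlur(w,5).astype(int); m=((w[:,:,2]-w[:,:,0]<18)&(w.max(2)<115)&(w.max(2)>45)).astype(np.uint8)
    m[200:]=0; m=cv2.morphologyEx(m,cv2.MORPH_OPEN,np.ones((25,25),np.uint8))
    n,l,st,ce=cv2.connectedComponentsWithStats(m)
    return [(st[i].tolist(),ce[i]) for i in range(1,n) if st[i,0]>250]
if sys.argv[1]=='now':
    s=arm.state();print(s['time'],s['eef_pos'],s['wrist_force'],s['grip_width']);print(disc(arm.camera('wrist')))
else: print(disc(np.ascontiguousarray(cv2.imread(sys.argv[1])[:,:,::-1])))
E
python3 disc.py pics/w9.png
```

```text
[([351, 0, 125, 112, 12116], array([412.83,  51.41])), ([598, 0, 42, 100, 3636], array([620.63,  46.66]))]
```

Call:
{"op": "arm_command", "data": {"moves": [[0,0,0,-0.06,-0.009,0.0,0.2],[0,0,0,-0.06,-0.009,0.0,0.2],[0,0,0,0,0,0,0.2]]}}

```text
time: 13.62
eef_pos: [587.3, 29.1, 128.3]
tool_rot: [[-0.149, 0.989, 0.0], [0.989, 0.149, 0.0], [-0.0, 0.0, -1.0]]
wrist_force: [0.7, 0.6, 0.7]
grip_width: 34.0
grip_force: 0.3
```

```bash
python3 disc.py now
```

```text
13.6167 [587.26  29.07 128.26] [0.69 0.55 0.69] 33.95156832649966
[([369, 0, 124, 112, 11979], array([430.02,  51.55])), ([603, 0, 37, 97, 3069], array([623.1 ,  45.79]))]
```

Still up, width 124. Continuing in small steps.

Call:
{"op": "arm_command", "data": {"moves": [[0,0,0,-0.06,-0.009,0.0,0.2],[0,0,0,-0.06,-0.009,0.0,0.2],[0,0,0,0,0,0,0.2]]}}

```text
time: 13.92
eef_pos: [583.5, 28.5, 128.2]
tool_rot: [[-0.149, 0.989, 0.0], [0.989, 0.149, -0.0], [-0.0, 0.0, -1.0]]
wrist_force: [-0.2, -0.4, 0.6]
grip_width: 33.8
grip_force: 0.3
```

```bash
python3 disc.py now
```

```text
13.9167 [583.52  28.46 128.23] [-0.19 -0.41  0.61] 33.784021957416584
[([351, 0, 107, 110, 9890], array([403.93,  53.2 ])), ([615, 0, 25, 39, 930], array([627.49,  19.73])), ([612, 40, 28, 51, 1275], array([626.62,  62.81]))]
```

Call:
{"op": "arm_command", "data": {"moves": [[0,0,0,-0.06,-0.009,0.0,0.2],[0,0,0,-0.06,-0.009,0.0,0.2],[0,0,0,0,0,0,0.2]]}}

```text
time: 14.22
eef_pos: [579.7, 27.9, 128.0]
tool_rot: [[-0.149, 0.989, -0.0], [0.989, 0.149, -0.0], [-0.0, -0.0, -1.0]]
wrist_force: [0.6, 0.8, -0.1]
grip_width: 33.9
grip_force: 0.2
```

```bash
python3 disc.py now
```

```text
14.2167 [579.74  27.91 128.02] [ 0.56  0.78 -0.14] 33.89087621016065
[([370, 0, 107, 110, 9929], array([422.63,  53.16])), ([617, 3, 23, 81, 1621], array([629.24,  43.3 ]))]
```

The pin has dropped: the disc width went from 124 to 107 between TCP x = 587.3 and 583.5. Now I'll feel for the -x end of the play, gently.

Call:
{"op": "arm_command", "data": {"moves": [[0,0,0,-0.06,-0.009,0.0,0.2],[0,0,0,-0.06,-0.009,0.0,0.2],[0,0,0,-0.06,-0.009,0.0,0.2],[0,0,0,-0.06,-0.009,0.0,0.2],[0,0,0,-0.06,-0.009,0,0.2],[0,0,0,0,0,0,0.2],[0,0,0,0,0,0,0.2]]}}

```text
time: 14.85
eef_pos: [570.7, 26.6, 128.2]
tool_rot: [[-0.149, 0.989, -0.001], [0.989, 0.149, -0.0], [-0.0, -0.001, -1.0]]
wrist_force: [-0.0, 0.3, 0.0]
grip_width: 33.9
grip_force: 0.0
```

Call:
{"op": "arm_command", "data": {"moves": [[0,0,0,-0.05,-0.0075,0.0,0.2],[0,0,0,0,0,0,0.2],[0,0,0,0,0,0,0.2]]}}

```text
time: 15.1
eef_pos: [569.7, 26.5, 128.2]
tool_rot: [[-0.149, 0.989, 0.0], [0.989, 0.149, 0.0], [-0.0, 0.0, -1.0]]
wrist_force: [0.9, 0.9, 0.3]
grip_width: 34.1
grip_force: 0.5
```

Call:
{"op": "arm_command", "data": {"moves": [[0,0,0,-0.05,-0.0075,0.0,0.2],[0,0,0,0,0,0,0.2],[0,0,0,0,0,0,0.2]]}}

```text
time: 15.35
eef_pos: [568.3, 26.3, 128.1]
tool_rot: [[-0.149, 0.989, 0.0], [0.989, 0.149, 0.0], [0.0, 0.0, -1.0]]
wrist_force: [1.8, 0.3, -0.9]
grip_width: 34.1
grip_force: 1.1
```

Call:
{"op": "arm_command", "data": {"moves": [[0,0,0,-0.05,-0.0075,0.0,0.2],[0,0,0,0,0,0,0.2],[0,0,0,0,0,0,0.2]]}}

```text
time: 15.6
eef_pos: [566.8, 26.0, 128.1]
tool_rot: [[-0.149, 0.989, 0.001], [0.989, 0.149, 0.0], [0.0, 0.001, -1.0]]
wrist_force: [3.5, 0.8, -2.1]
grip_width: 34.2
grip_force: 1.7
```

Call:
{"op": "arm_command", "data": {"moves": [[0,0,0,-0.05,-0.0075,0.0,0.2],[0,0,0,0,0,0,0.2],[0,0,0,0,0,0,0.2]]}}

```text
time: 15.85
eef_pos: [565.4, 25.8, 128.1]
tool_rot: [[-0.15, 0.989, 0.001], [0.989, 0.15, 0.0], [-0.0, 0.001, -1.0]]
wrist_force: [4.5, 0.7, -4.5]
grip_width: 34.3
grip_force: 2.5
```

Call:
{"op": "arm_command", "data": {"moves": [[0,0,0,-0.05,-0.0075,0.0,0.2],[0,0,0,0,0,0,0.2],[0,0,0,0,0,0,0.2]]}}

```text
time: 16.1
eef_pos: [564.2, 25.6, 128.2]
tool_rot: [[-0.15, 0.989, 0.001], [0.989, 0.15, 0.0], [-0.0, 0.001, -1.0]]
wrist_force: [5.0, 0.8, -4.3]
grip_width: 34.1
grip_force: 2.8
```

The -x stop is met at about x = 567, with a force of 5 N at most. Now the +x side.

Call:
{"op": "arm_command", "data": {"moves": [[0,0,0,0.1,0.015,0,0.2],[0,0,0,0.1,0.015,0,0.2],[0,0,0,0.1,0.015,0,0.2],[0,0,0,0.1,0.015,0,0.2],[0,0,0,0.1,0.015,0,0.2],[0,0,0,0.08,0.012,0,0.2],[0,0,0,0.08,0.012,0,0.2],[0,0,0,0.08,0.012,0,0.2],[0,0,0,0.08,0.012,0,0.2],[0,0,0,0.08,0.012,0,0.2],[0,0,0,0.08,0.012,0,0.2],[0,0,0,0.08,0.012,0,0.2],[0,0,0,0.08,0.012,0,0.2],[0,0,0,0.08,0.012,0,0.2],[0,0,0,0.08,0.012,0,0.2],[0,0,0,0.08,0.012,0,0.2],[0,0,0,0,0,0,0.2],[0,0,0,0,0,0,0.2]]}}

```text
time: 17.6
eef_pos: [605.7, 31.9, 128.1]
tool_rot: [[-0.15, 0.989, 0.001], [0.989, 0.15, 0.0], [0.0, 0.001, -1.0]]
wrist_force: [-0.1, 0.7, 0.9]
grip_width: 34.3
grip_force: 0.0
```

Call:
{"op": "arm_command", "data": {"moves": [[0,0,0,0.06,0.009,0.0,0.2],[0,0,0,0,0,0,0.2],[0,0,0,0,0,0,0.2]]}}

```text
time: 17.85
eef_pos: [607.0, 32.1, 128.1]
tool_rot: [[-0.15, 0.989, 0.0], [0.989, 0.15, 0.0], [-0.0, 0.0, -1.0]]
wrist_force: [-0.6, 0.3, 0.1]
grip_width: 34.3
grip_force: 0.4
```

Call:
{"op": "arm_command", "data": {"moves": [[0,0,0,0.06,0.009,0.0,0.2],[0,0,0,0,0,0,0.2],[0,0,0,0,0,0,0.2]]}}

```text
time: 18.1
eef_pos: [608.8, 32.3, 128.2]
tool_rot: [[-0.149, 0.989, 0.0], [0.989, 0.149, 0.0], [-0.0, 0.0, -1.0]]
wrist_force: [-0.7, 0.6, 0.9]
grip_width: 34.2
grip_force: 0.6
```

Call:
{"op": "arm_command", "data": {"moves": [[0,0,0,0.06,0.009,0.0,0.2],[0,0,0,0.06,0.009,0,0.2],[0,0,0,0,0,0,0.2],[0,0,0,0,0,0,0.2]]}}

```text
time: 18.43
eef_pos: [612.3, 32.8, 128.1]
tool_rot: [[-0.149, 0.989, -0.0], [0.989, 0.149, -0.0], [-0.0, -0.0, -1.0]]
wrist_force: [-2.1, -0.6, 1.2]
grip_width: 34.1
grip_force: 1.3
```

Call:
{"op": "arm_command", "data": {"moves": [[0,0,0,0.06,0.009,0.0,0.2],[0,0,0,0,0,0,0.2],[0,0,0,0,0,0,0.2]]}}

```text
time: 18.68
eef_pos: [613.9, 33.0, 128.2]
tool_rot: [[-0.149, 0.989, -0.0], [0.989, 0.149, -0.0], [-0.0, -0.0, -1.0]]
wrist_force: [-4.1, -1.1, 3.0]
grip_width: 34.1
grip_force: 2.1
```

Call:
{"op": "arm_command", "data": {"moves": [[0,0,0,0.06,0.009,0.0,0.2],[0,0,0,0,0,0,0.2],[0,0,0,0,0,0,0.2]]}}

```text
time: 18.93
eef_pos: [615.4, 33.2, 128.2]
tool_rot: [[-0.149, 0.989, -0.001], [0.989, 0.149, -0.0], [-0.0, -0.001, -1.0]]
wrist_force: [-4.8, -0.0, 3.6]
grip_width: 34.0
grip_force: 2.5
```

Call:
{"op": "arm_command", "data": {"moves": [[0,0,0,0.05,0.0075,0.0,0.2],[0,0,0,0,0,0,0.2],[0,0,0,0,0,0,0.2]]}}

```text
time: 19.18
eef_pos: [616.6, 33.4, 128.2]
tool_rot: [[-0.149, 0.989, -0.002], [0.989, 0.149, -0.0], [-0.0, -0.002, -1.0]]
wrist_force: [-4.8, -0.7, 4.0]
grip_width: 34.1
grip_force: 3.0
```

Force signatures at both stops are symmetric: 3.5 N at x ≈ 566.8 and again at 613.4. The middle is therefore TCP x = 590.1. With about 9 mm of finger clearance, pushing the crank to TCP x ≈ 581 leaves it centred, which fits the drop estimate of 580.3.

Call:
{"op": "arm_command", "data": {"moves": [[0,0,0,-0.1,-0.015,0,0.2],[0,0,0,-0.1,-0.015,0,0.2],[0,0,0,-0.1,-0.015,0,0.2],[0,0,0,-0.1,-0.015,0,0.2],[0,0,0,-0.1,-0.015,0,0.2],[0,0,0,-0.1,-0.015,0,0.2],[0,0,0,-0.1,-0.015,0,0.2],[0,0,0,-0.08,-0.012,0,0.2],[0,0,0,-0.08,-0.012,0,0.2],[0,0,0,-0.08,-0.012,0,0.2],[0,0,0,-0.08,-0.012,0,0.2],[0,0,0,-0.08,-0.012,0,0.2],[0,0,0,0,0,0,0.2],[0,0,0,0,0,0,0.2],[0,0,0,0,0,0,0.2]]}}

```text
time: 20.43
eef_pos: [584.1, 28.6, 128.0]
tool_rot: [[-0.149, 0.989, -0.001], [0.989, 0.149, -0.0], [0.0, -0.001, -1.0]]
wrist_force: [1.2, -0.2, -0.3]
grip_width: 33.9
grip_force: 0.3
```

Another 3.2 mm.

Call:
{"op": "arm_command", "data": {"moves": [[0,0,0,-0.055,-0.008,0,0.2],[0,0,0,-0.055,-0.008,0,0.2],[0,0,0,0,0,0,0.2],[0,0,0,0,0,0,0.2]]}}

```text
time: 20.77
eef_pos: [580.6, 28.1, 127.9]
tool_rot: [[-0.149, 0.989, -0.001], [0.989, 0.149, -0.0], [-0.0, -0.001, -1.0]]
wrist_force: [-0.1, 0.8, -0.6]
grip_width: 34.6
grip_force: 0.2
```

```bash
python3 disc.py now
```

```text
20.7667 [580.64  28.1  127.88] [-0.06  0.75 -0.65] 34.57609120474177
[([351, 0, 108, 111, 9985], array([404.68,  53.84])), ([616, 1, 24, 85, 1768], array([628.8 ,  43.14]))]
```

The pin is still dropped (width 108) and the crank is centred. Now back the fingers off the grip, rise, close, and go over the pin head.

Call:
{"op": "arm_command", "data": {"moves": [[0,0,0,0.15,0.022,0,0.2],[0,0,0,0.15,0.022,0,0.2],[0,0,0,0,0,0,0.1],[0,0,0,0,0,0.4,0.1],[0,0,0,0,0,0.6,0.1],[0,0,0,0,0,0.8,0.1],[0,0,0,0,0,0.8,0.1],[0,0,0,0,0,0.8,0.5],[0,0,0,0,0.5,0,1],[0,0,0,0,0.6,0,1],[0,0,0,0,0.7,0,1],[0,0,0,0,0.7,0,1],[0,0,0,0,0.46,0,1],[0,0,0,0,0,0,1],[0,0,0,0,0,0,1],[0,0,0,0,0,0,1]]}}

```text
time: 22.15
eef_pos: [590.3, 116.4, 230.3]
tool_rot: [[-0.148, 0.989, 0.0], [0.989, 0.148, -0.001], [-0.001, -0.0, -1.0]]
wrist_force: [-0.6, -0.4, 0.3]
grip_width: 0.6
grip_force: 0.0
```

```bash
python3 - <<'E'
from h import *
np.set_printoptions(precision=2,suppress=True)
exec(open('drop.py').read())
# head top centre: wrist
c=arm.calibration('wrist');w=snap('wrist','w10.png');p=proj(c,[[590,118,170]])[0];print(p)
b=cv2.medianBlur(w,3).astype(int);m=((b[:,:,2]-b[:,:,0]<15)&(b.max(2)<75)).astype(np.uint8)
k=np.zeros_like(m);cv2.circle(k,tuple(int(t) for t in p),45,1,-1);m&=k
m=cv2.morphologyEx(m,cv2.MORPH_OPEN,np.ones((7,7),np.uint8));n,l,st,ce=cv2.connectedComponentsWithStats(m);print(st[1:],ce[1:])
E
```

```text
22.15 [590.32 116.45 230.28] [-0.6  -0.35  0.31] 0.5689391477260703
side score 0.66 shift -2 6 expected drop [0.09 4.93]
scene score 0.88 shift -2 6 expected drop [-0.06  6.95]
[321.42 257.01]
[[ 289  216   56   86 3307]] [[314.37 259.88]]
```

Side and scene both confirm the drop, by 6 px. The head's centre is at about (317,257), so it is about 2 mm towards -x.

Call:
{"op": "arm_command", "data": {"moves": [[0,0,0,-0.05,0.03,-0.4,1],[0,0,0,0,0,-0.5,1],[0,0,0,0,0,-0.5,1],[0,0,0,0,0,-0.3,1],[0,0,0,0,0,-0.1,1],[0,0,0,0,0,0,1],[0,0,0,0,0,0,1]]}}

```text
time: 22.88
eef_pos: [588.8, 119.1, 176.4]
tool_rot: [[-0.149, 0.989, 0.0], [0.989, 0.149, 0.0], [-0.0, 0.0, -1.0]]
wrist_force: [0.3, 0.6, 0.5]
grip_width: -0.1
grip_force: 0.0
```

Call:
{"op": "arm_command", "data": {"moves": [[0,0,0,0,0,-0.1,1],[0,0,0,0,0,-0.1,1],[0,0,0,0,0,0,1],[0,0,0,0,0,0,1]]}}

```text
time: 23.22
eef_pos: [588.6, 119.2, 170.2]
tool_rot: [[-0.149, 0.989, 0.0], [0.989, 0.149, -0.0], [-0.0, 0.0, -1.0]]
wrist_force: [0.1, 0.5, -0.6]
grip_width: 0.1
grip_force: 0.0
```

Call:
{"op": "arm_command", "data": {"moves": [[0,0,0,0,0,-0.1,1],[0,0,0,0,0,0,1],[0,0,0,0,0,0,1]]}}

```text
time: 23.47
eef_pos: [589.0, 119.3, 167.6]
tool_rot: [[-0.15, 0.989, 0.001], [0.989, 0.15, 0.0], [0.0, 0.001, -1.0]]
wrist_force: [1.8, -0.4, 2.6]
grip_width: 0.2
grip_force: 1.1
```

Call:
{"op": "arm_command", "data": {"moves": [[0,0,0,0,0,-0.1,1],[0,0,0,0,0,0,1],[0,0,0,0,0,0,1]]}}

```text
time: 23.72
eef_pos: [589.2, 119.4, 164.8]
tool_rot: [[-0.15, 0.989, 0.002], [0.989, 0.149, 0.0], [0.0, 0.002, -1.0]]
wrist_force: [0.4, 0.6, 4.7]
grip_width: 0.3
grip_force: 2.2
```

Call:
{"op": "arm_command", "data": {"moves": [[0,0,0,0,0,-0.1,1],[0,0,0,0,0,0,1],[0,0,0,0,0,0,1]]}}

```text
time: 23.97
eef_pos: [589.4, 119.4, 161.8]
tool_rot: [[-0.15, 0.989, 0.002], [0.989, 0.15, 0.0], [0.0, 0.002, -1.0]]
wrist_force: [1.7, -0.3, 4.6]
grip_width: -0.1
grip_force: 2.3
```

The pin is sliding in at about 5 N. Continuing.

Call:
{"op": "arm_command", "data": {"moves": [[0,0,0,0,0,-0.1,1],[0,0,0,0,0,-0.1,1],[0,0,0,0,0,-0.1,1],[0,0,0,0,0,0,1]]}}

```text
time: 24.3
eef_pos: [589.9, 119.5, 153.1]
tool_rot: [[-0.15, 0.989, 0.004], [0.989, 0.15, 0.001], [0.0, 0.004, -1.0]]
wrist_force: [2.3, 0.5, 4.7]
grip_width: 0.1
grip_force: 2.3
```

Call:
{"op": "arm_command", "data": {"moves": [[0,0,0,0,0,-0.1,1],[0,0,0,0,0,-0.1,1],[0,0,0,0,0,-0.1,1],[0,0,0,0,0,0,1]]}}

```text
time: 24.63
eef_pos: [590.5, 119.6, 144.4]
tool_rot: [[-0.149, 0.989, 0.005], [0.989, 0.149, 0.001], [0.0, 0.005, -1.0]]
wrist_force: [3.4, 1.1, 5.7]
grip_width: -0.0
grip_force: 2.6
```

Call:
{"op": "arm_command", "data": {"moves": [[0,0,0,0,0,-0.1,1],[0,0,0,0,0,-0.1,1],[0,0,0,0,0,0,1]]}}

```text
time: 24.88
eef_pos: [590.6, 119.6, 138.4]
tool_rot: [[-0.15, 0.989, 0.005], [0.989, 0.15, 0.001], [0.0, 0.005, -1.0]]
wrist_force: [4.3, 0.9, 4.3]
grip_width: 0.2
grip_force: 2.6
```

Call:
{"op": "arm_command", "data": {"moves": [[0,0,0,0,0,-0.1,1],[0,0,0,0,0,0,1],[0,0,0,0,0,0,1]]}}

```text
time: 25.13
eef_pos: [590.5, 119.6, 135.4]
tool_rot: [[-0.149, 0.989, 0.005], [0.989, 0.149, 0.001], [0.0, 0.005, -1.0]]
wrist_force: [3.6, 1.3, 5.3]
grip_width: 0.2
grip_force: 2.5
```

Call:
{"op": "arm_command", "data": {"moves": [[0,0,0,0,0,-0.06,1],[0,0,0,0,0,0,1],[0,0,0,0,0,0,1]]}}

```text
time: 25.38
eef_pos: [590.7, 119.7, 134.5]
tool_rot: [[-0.149, 0.989, 0.005], [0.989, 0.149, 0.001], [0.0, 0.005, -1.0]]
wrist_force: [1.3, 1.7, 9.4]
grip_width: -0.1
grip_force: 4.4
```

Call:
{"op": "arm_command", "data": {"moves": [[0,0,0,0,0,-0.06,1],[0,0,0,0,0,0,1],[0,0,0,0,0,0,1]]}}

```text
time: 25.63
eef_pos: [591.1, 119.8, 134.2]
tool_rot: [[-0.149, 0.989, 0.006], [0.989, 0.149, 0.001], [0.0, 0.007, -1.0]]
wrist_force: [0.3, 1.4, 15.8]
grip_width: -0.4
grip_force: 7.7
```

The head is seated at z ≈ 134 with the force rising. One slight extra press, then retreat.

Call:
{"op": "arm_command", "data": {"moves": [[0,0,0,0,0,-0.04,1],[0,0,0,0,0,0,1],[0,0,0,0,0,0,1]]}}

```text
time: 25.88
eef_pos: [591.3, 119.8, 134.1]
tool_rot: [[-0.149, 0.989, 0.007], [0.989, 0.149, 0.001], [0.0, 0.007, -1.0]]
wrist_force: [-2.0, -0.9, 20.2]
grip_width: 0.0
grip_force: 9.9
```

Call:
{"op": "arm_command", "data": {"moves": [[0,0,0,0,0,0.2,1],[0,0,0,0,0,0.6,1],[0,0,0,0,0,0.8,1],[0,0,0,0,0,0.8,1],[0,0,0,0,0,0.8,1],[0,0,0,0,0,0,1],[0,0,0,0,0,0,1]]}}

```text
time: 26.47
eef_pos: [588.6, 119.1, 225.8]
tool_rot: [[-0.149, 0.989, 0.001], [0.989, 0.149, 0.0], [-0.0, 0.001, -1.0]]
wrist_force: [-0.8, -0.4, -0.8]
grip_width: -0.3
grip_force: 0.0
```

```bash
sed -i 's/y-35:y+45/y-35:y+60/' drop.py; python3 drop.py; python3 - <<'E'
from h import *
for n in('side','scene'):print(n,(proj(arm.calibration(n),[590,117,122])-proj(arm.calibration(n),[590,117,174]))[0])
E
```

```text
26.4667 [588.6  119.13 225.76] [-0.82 -0.38 -0.77] -0.28826168648957
side score 0.51 shift 1 15 expected drop [0.09 4.93]
scene score 0.73 shift 0 0 expected drop [-0.06  6.95]
side [ 0.29027919 15.58218954]
scene [-0.2000365  21.99971813]
```

The side view shows the head 15 px lower, as expected for home (15.6). The scene match locked on at zero shift, so I discount it. The press stopped hard at z = 134, which is 110 + 24. Nothing is touched now, so I'm handing in.

```bash
python3 -c "
from rig import arm
print(arm.sign_off())"
```

```text
the job is handed in; nothing more can be done
None
```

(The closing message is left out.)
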